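Set out the tartlets in reverse order

ROBOT

A 6-joint arm with a two-finger parallel gripper is mounted at the origin on the work surface. World frame = base frame: x ahead of the robot, y to its left, z up, the work surface at z = 0. Lengths are in m, angles in rad, forces in N, time in s.
With the tool pointing down it reaches from about 0.275 to 0.875 m from the base axis. Payload 12.5 kg.
Tool frame: the origin (TCP) lies at the centre of the arm's flange, where the gripper is bolted on; the fingertips stand robot.finger_overhang ahead of it and the grasp point (between the pads) lies 155 mm ahead of it (robot.finger_overhang is the distance from the TCP to the fingertips, in m); z points along the fingers, y is the direction in which the jaws open and shut (so a half turn about z gives the same grasp; the last joint's range is limited). The gripper opens to 85 mm and grips with 20 to 120 N. Pads are 22 mm wide; open, the fingers measure 114 mm over their backs; the gripper's body (76 mm by 85 mm) begins 54 mm behind the grasp point. The pads swing forward as they close: fully open they stand 13 mm farther back than shut.
Start: joints at [-1.396, 0.351, 1.652, -0, 1.139, -0.085], TCP at [0.141, -0.532, 0.405] pointing down, gripper open.
Joint ranges: [-2.75, 2.75], [-0.79, 2.1], [0.01, 2.65], [-1.57, 4.71], [0.07, 3.14], [-2.87, 2.87]. Speed limits (rad/s): [2.22, 2.22, 2.79, 3.14, 3.14, 3.14].

INTERFACE

Orientations are given as a 3x3 rotation matrix whose columns are the frame's x, y, z axes.
In Python, from station import robot gives the robot as it stands.
- The arm moves only by the shell command python3 -m handwheel 'ROWS'. ROWS is JSON, one flat list of numbers, 7 for each row, row after row: the shift along the tool's x, y, z normalised to -1 to 1, where 1 is 600 mm, then the turn, a rotation vector about the tool's x, y, z normalised to -1 to 1, where 1 is pi/2 rad, then the opening in per cent of the stroke, from 0 (shut) to 100 (fully open). In form: [tx, ty, tz, wx, wy, wz, hand, tx, ty, tz, wx, wy, wz, hand, ...]. A call has 1 to 20 rows; each row is the pose to reach, as a shift and turn from the pose commanded when the call began, along the tool's axes at that moment; what a row does not reach only later rows make up. A row lasts 1/10 s, in which the tool goes at most 50 mm and 8.59 degrees, less where a joint would pass 70% of its speed; a pose out of reach is approached as far as the arm can. A call with a number of a shift or a turn outside -1 to 1 is refused whole. A call with a gripper value outside its range is refused whole. The fingers move at their own pace and stop on an object; the grip force is fixed at half the most. Time passes only in rows, so rows that repeat a pose let the fingers close. It gives the time, the measured TCP pose, the force and the opening at its end, in the units of the state.
- robot.read_state(): the state, without advancing time (a new reading comes with each control period).
- robot.camera(name): name is "scene" or "top"; returns (picture, depth): 400x640x3 uint8, red, green, blue; 400x640 float32, m along the optical axis (not along the pixel's ray), 0 where there is no reading.
- robot.camera_info(name): a dict with "mtx" (3x3 intrinsics, pixels), "R" (3x3) and "t" (3): a world point X has camera coordinates R X + t. Camera axes: x right, y down, z forward; pixel columns grow to the right and rows downward; lengths in m; the calibration is good to about 2 mm. A picture is of the moment at which its call begins. camera_info takes no time and is no camera call.
- robot.sign_off(): hands the job in, once; it reports no verdict.
The state is a dict: "t": time; "qpos": joint angles; "qd": joint speeds; "joint_torque": joint torques, N m; "ee_pos": TCP position; "ee_rot": TCP orientation; "ft_force": force on the tool from outside, world axes, zero at the start; "torque": the same for the moment, N m; "grip_width": finger opening in m.
Only numpy, scipy, OpenCV 4.12 (cv2) and the standard library are available. Lean on these libraries where they do the work, as an engineer would, in place of code of your own. Each camera call takes 0.05 s, during which the arm holds its last target.

TASK

Move the four tartlets from the wire cooling rack to the display board, one centred on each stoneware plate, in the reverse order: the tartlet now at the left end of the cooling rack goes to the right end of the board, the second from the left to the second from the right, and so on (left and right as the robot sees them). Keep every tartlet upright all the way, and leave the amber jar on the board standing where it is.

Things in the scene. Friction and masses are not known exactly. Their poses are not given: they have to be found in the camera images.
- tart_round: Firm crisp-baked tartlet, brown straight-sided crust, pale custard, chocolate pearls; from above round, 54 mm across. Crust 32 mm high (pearls to 38), about 80 g. Origin: centre of its underside; z up. Starts on disc_a, its x across the row within 12 degrees: grip it along its own x.
- tart_square: Firm crisp-baked tartlet, brown straight-sided crust, pale custard, chocolate pearls; from above square, 50 x 50 mm. Crust 32 mm high (pearls to 38), about 80 g. Origin: centre of its underside; z up. Starts on disc_b, its x across the row within 12 degrees: grip it along its own x.
- tart_oblong: Firm crisp-baked tartlet, brown straight-sided crust, pale custard, chocolate pearls; from above oblong, 36 mm (its x) by 62 mm (its y). Crust 32 mm high (pearls to 38), about 75 g. Origin: centre of its underside; z up. Starts on disc_c, its x across the row within 12 degrees: grip it along its own x.
- tart_cross: Firm crisp-baked tartlet, brown straight-sided crust, pale custard, chocolate pearls; from above a plus sign, 52 mm from end to end, arms 24 mm wide along its x and y. Crust 32 mm high (pearls to 38), about 65 g. Origin: centre of its underside; z up. Starts on disc_d, its x across the row within 12 degrees: grip it along its own x.
- disc_a: Dark steel disc, 72 mm across, 6 mm thick, fixed on the wire cooling rack (86 x 340 mm), under tart_round at the start. The four discs form a straight row, 78 mm apart, in varying order. Origin: centre of its underside, 21 mm above the table; top at 27 mm. Its y runs along the row to the robot's left, x across it, away from the robot.
- disc_b: Dark steel disc, 72 mm across, 6 mm thick, fixed on the wire cooling rack (86 x 340 mm), under tart_square at the start. The four discs form a straight row, 78 mm apart, in varying order. Origin: centre of its underside, 21 mm above the table; top at 27 mm. Its y runs along the row to the robot's left, x across it, away from the robot.
- disc_c: Dark steel disc, 72 mm across, 6 mm thick, fixed on the wire cooling rack (86 x 340 mm), under tart_oblong at the start. The four discs form a straight row, 78 mm apart, in varying order. Origin: centre of its underside, 21 mm above the table; top at 27 mm. Its y runs along the row to the robot's left, x across it, away from the robot.
- disc_d: Dark steel disc, 72 mm across, 6 mm thick, fixed on the wire cooling rack (86 x 340 mm), under tart_cross at the start. The four discs form a straight row, 78 mm apart, in varying order. Origin: centre of its underside, 21 mm above the table; top at 27 mm. Its y runs along the row to the robot's left, x across it, away from the robot.
- board: Slatted oak board, 92 (x) x 500 (y) x 20 mm, fixed, with four flat grey stoneware plates, 74 mm across, 6 mm thick, fixed on it at y = +117, +39, -39, -117 mm, x = 0; plate tops 26 mm above the origin. Origin: centre of its underside, on the table; y to the robot's left. In front of or behind the rack, about 170 mm off. The jar stands at one end, a white dish 26 mm high at the other.
- jar: Small amber glass jar with a brass cap, 42 mm across, 55 mm high, loose, standing at one end (left or right) of the display board, 95 mm beyond the centre of the last plate. Origin: centre of its underside. To be left where it stands.
There are look-alikes about, which are no part of the job. What is shaped like the tart_square but purple is not meant.

How it is judged:
By the outcome, as a careful person would: the job done as asked, in the order asked, and still so for the second after the job is handed in, with the robot touching nothing.
It also fails if it takes over 83 s, if anything falls off the work surface, if the arm or the gripper's body presses on something with over 40 N, if the wrist force passes 120 N, or if a joint passes its speed limit or range.

## Working session

There is one attempt and no reset: what is moved stays moved. The work goes in short steps, Python scripts to look and compute and a shell command to move; the robot and the scene stay as the last step left them, time stands still between calls to the robot, and variables do not carry over. Pictures are saved under pics/ and viewed, and the job is handed in when it is done.

```bash
mkdir -p pics; ls; python3 - <<'E'
from station import robot
import cv2,numpy as np
s=robot.read_state();print(s['t'],s['ee_pos'],s['ee_rot'],s['grip_width'],robot.finger_overhang)
for n in('scene','top'):
    p,d=robot.camera(n);cv2.imwrite(f'pics/{n}0.png',p[:,:,::-1]);np.savez(f'pics/{n}0.npz',p=p,d=d);i=robot.camera_info(n);print(n,i)
E
```

```text
pics
0.0 [ 0.1412801  -0.53140714  0.40416757] [[ 9.66443945e-01  2.56877498e-01 -2.26070279e-04]
 [ 2.56877588e-01 -9.66443293e-01  1.12519159e-03]
 [ 7.05522956e-05 -1.14550699e-03 -9.99999341e-01]] 0.08559111395201163 0.1734
scene {'mtx': array([[395.79633943,   0.        , 315.72779702],
       [  0.        , 395.79633943, 197.78127052],
       [  0.        ,   0.        ,   1.        ]]), 'R': array([[-0.71437642,  0.69951228,  0.01867921],
       [ 0.4383962 ,  0.46819855, -0.76720199],
       [-0.54541279, -0.53988212, -0.64113352]]), 't': array([ 0.41823097, -0.16322   ,  1.02407062])}
top {'mtx': array([[473.50890615,   0.        , 311.43749547],
       [  0.        , 473.50890615, 200.20502706],
       [  0.        ,   0.        ,   1.        ]]), 'R': array([[ 0.02793085, -0.99955789,  0.01019316],
       [-0.99650757, -0.02864548, -0.07843533],
       [ 0.07869265, -0.0079668 , -0.99686709]]), 't': array([-0.07027241,  0.56844015,  1.00406339])}
```

View pics/top0.png

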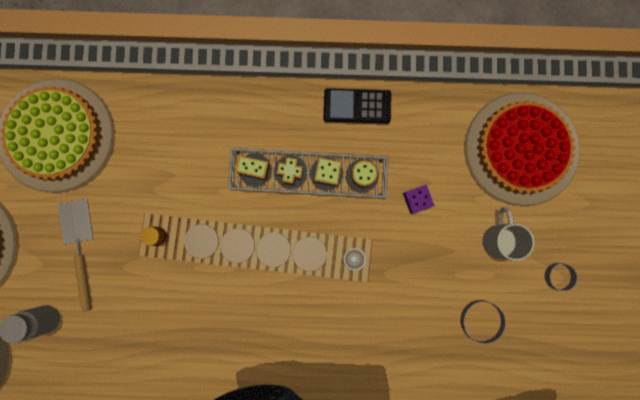

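View pics/scene0.png

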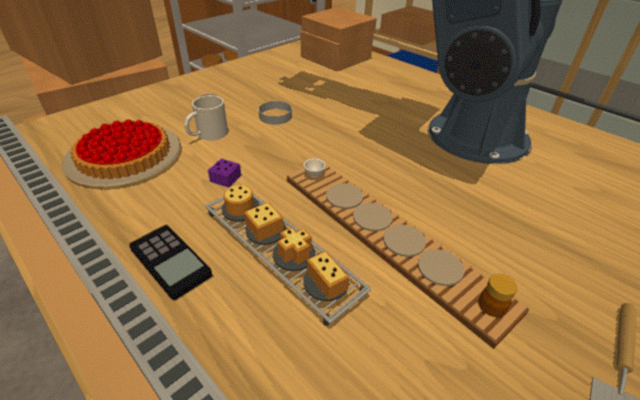

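The top view shows the rack row from left to right: oblong (253,167), cross (290,170), square (327,172), round (364,174). The plates are at (201,240), (237,245), (273,250) and (310,253), with the jar at (152,236) on the left and the dish at (354,259). The candidates that could be confused with tart_square are the pale square on the rack at (327,172) and the purple cube at (419,199); the purple one is the decoy. I'll check this in a close crop and measure.

```bash
cat > h.py <<'E'
import cv2,numpy as np
from station import robot
def ray(n,uv,z):
    i=robot.camera_info(n);K,R,t=i['mtx'],i['R'],np.array(i['t'])
    uv=np.atleast_2d(uv).astype(float);d=np.c_[uv,np.ones(len(uv))]@np.linalg.inv(K).T@R
    o=-R.T@t
    return o+d*((z-o[2])/d[:,2])[:,None]
def cloud(n,d):
    i=robot.camera_info(n);K,R,t=i['mtx'],i['R'],np.array(i['t'])
    v,u=np.mgrid[:d.shape[0],:d.shape[1]]
    c=np.stack([(u-K[0,2])/K[0,0]*d,(v-K[1,2])/K[1,1]*d,d],-1)
    return (c-t)@R
E
python3 - <<'E'
from h import *
a=np.load('pics/top0.npz');p,d=a['p'],a['d']
W=cloud('top',d)
cr=cv2.resize(p[140:290,130:450],None,fx=2.5,fy=2.5,interpolation=cv2.INTER_CUBIC);cv2.imwrite('pics/crop0.png',cr[:,:,::-1])
for u,v in[(253,167),(290,170),(327,172),(364,174),(201,240),(237,245),(273,250),(310,253),(152,236),(354,259)]:print((u,v),p[v,u],W[v,u].round(4))
hsv=cv2.cvtColor(p,cv2.COLOR_RGB2HSV)
for u,v in[(253,160),(327,165),(364,166),(201,240),(290,250),(255,263)]:print(hsv[v,u])
E
```

```text
(253, 167) [160 170  93] [0.6335 0.0706 0.0609]
(290, 170) [159 165 123] [ 0.6297 -0.007   0.0586]
(327, 172) [160 168  92] [ 0.6275 -0.0848  0.0607]
(364, 174) [156 165  81] [ 0.6257 -0.1627  0.0597]
(201, 240) [157 136 106] [0.4777 0.1797 0.0275]
(237, 245) [158 135 103] [0.4692 0.1024 0.0273]
(273, 250) [161 141 110] [0.4606 0.0253 0.0248]
(310, 253) [161 140 109] [ 0.4565 -0.0542  0.0288]
(152, 236) [163 119  29] [0.4836 0.2683 0.0775]
(354, 259) [160 169 161] [ 0.4463 -0.1487  0.0271]
[ 28 131 154]
[ 34 123 158]
[ 25 159  53]
[ 18  83 157]
[ 19  97 147]
[ 20 120 161]
```

View pics/crop0.png

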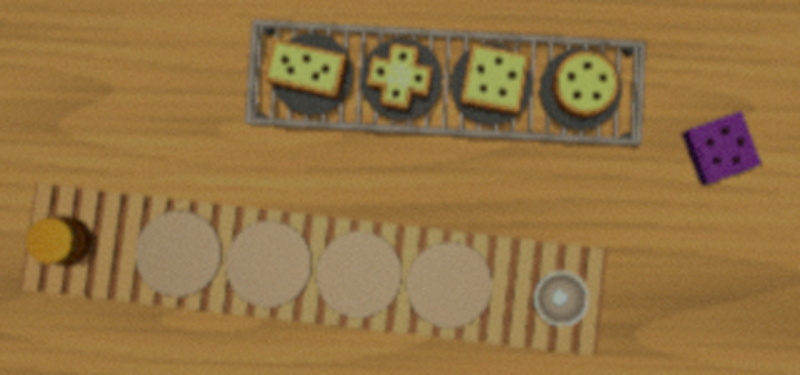

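```bash
cat > meas.py <<'E'
from h import *
from scipy.optimize import minimize
P={'oblong':(.6335,.0706),'cross':(.6297,-.007),'square':(.6275,-.0848),'round':(.6257,-.1627)}
def shape(n):
    m=np.zeros((161,161),np.uint8) # 0.5mm grid
    g=(np.arange(161)-80)*.5;X,Y=np.meshgrid(g,g,indexing='ij')
    if n=='round':s=np.hypot(X,Y)-27
    if n=='square':s=np.maximum(abs(X),abs(Y))-25
    if n=='oblong':s=np.maximum(abs(X)-18,abs(Y)-31)
    if n=='cross':s=np.minimum(np.maximum(abs(X)-26,abs(Y)-12),np.maximum(abs(X)-12,abs(Y)-26))
    return s
def inside(n,q):
    X,Y=abs(q[:,0]),abs(q[:,1])
    if n=='round':return np.hypot(X,Y)-27
    if n=='square':return np.maximum(X,Y)-25
    if n=='oblong':return np.maximum(X-18,Y-31)
    return np.minimum(np.maximum(X-26,Y-12),np.maximum(X-12,Y-26))
def fit(n,cam,p,d,c0,ztop,zmin,verbose=True):
    W=cloud(cam,d)
    near=np.hypot(W[...,0]-c0[0],W[...,1]-c0[1])<.042
    v,u=np.nonzero(np.hypot(*(lambda q:(q[...,0]-c0[0],q[...,1]-c0[1]))(ray(cam,np.stack(np.mgrid[:640,:400][::1],-1).reshape(-1,2),ztop).reshape(640,400,3).transpose(1,0,2)))<.05)
    q=ray(cam,np.c_[u,v],ztop)[:,:2]*1000
    hsv=cv2.cvtColor(p,cv2.COLOR_RGB2HSV)[v,u]
    z=W[v,u,2]
    lab=np.where(z>zmin,1.,0.)
    def cost(x):
        c,s=np.cos(x[2]),np.sin(x[2]);r=(q-x[:2])@np.array([[c,-s],[s,c]])
        m=1/(1+np.exp(np.clip(inside(n,r)/0.6,-30,30)))
        return ((m-lab)**2).sum()
    best=None
    for a in np.radians([-12,-6,0,6,12]) :
        o=minimize(cost,[c0[0]*1000,c0[1]*1000,a],method='Nelder-Mead',options=dict(initial_simplex=np.array([[c0[0]*1000,c0[1]*1000,a]]*4)+np.array([[0,0,0],[4,0,0],[0,4,0],[0,0,.1]])))
        if best is None or o.fun<best.fun:best=o
    return np.r_[best.x[:2]/1000,np.degrees(best.x[2])],best.fun,lab.sum()
E
python3 - <<'E'
from meas import *
for cam in('top','scene'):
  a=np.load(f'pics/{cam}0.npz');p,d=a['p'],a['d']
  for n,c in P.items():
    for zm in (.044,.050):
        r,f,k=fit(n,cam,p,d,c,.059,zm);print(cam,n,zm,r.round(4),round(f,1),k)
# plates
for cam in('top','scene'):
    a=np.load(f'pics/{cam}0.npz');p=a['p']
    lab=cv2.cvtColor(p,cv2.COLOR_RGB2LAB).astype(int)
    for c in [(.4777,.1797),(.4692,.1024),(.4606,.0253),(.4565,-.0542)]:
        i=robot.camera_info(cam);X=i['R']@np.array([*c,.026])+i['t'];uv=(i['mtx']@X)[:2]/X[2];u,v=uv.round().astype(int)
        ref=np.median(lab[v-6:v+7,u-6:u+7].reshape(-1,3),0)
        m=(np.linalg.norm((lab-ref)*[.6,1,1],axis=2)<13).astype(np.uint8)
        m=cv2.morphologyEx(m,cv2.MORPH_OPEN,np.ones((3,3)))
        n_,L,st,ce=cv2.connectedComponentsWithStats(m)
        k=L[v,u];cn=max(cv2.findContours((L==k).astype(np.uint8),0,cv2.CHAIN_APPROX_NONE)[0],key=cv2.contourArea)
        w=ray(cam,cn[:,0],.026)[:,:2].astype(np.float32)
        (x,y),r=cv2.minEnclosingCircle(w);print(cam,c,(round(x,4),round(y,4)),round(r,4),ray(cam,ce[k],.026)[0].round(4),st[k])
E
```

```text
top oblong 0.044 [  0.6333   0.0731 -11.1043] 23.2 537.0
top oblong 0.05 [  0.6336   0.0735 -11.2538] 16.4 522.0
top cross 0.044 [ 6.2870e-01 -6.0000e-03 -8.5062e+00] 30.8 470.0
top cross 0.05 [ 6.2900e-01 -5.9000e-03 -8.7736e+00] 23.2 456.0
top square 0.044 [ 0.6293 -0.0862 -9.0223] 20.3 581.0
top square 0.05 [ 0.6296 -0.0862 -8.7313] 17.2 575.0
top round 0.044 [ 0.6273 -0.1623 -7.9788] 20.1 533.0
top round 0.05 [ 0.6277 -0.1627 14.2777] 15.5 520.0
scene oblong 0.044 [  0.6419   0.0802 -12.6164] 262.3 1079.0
scene oblong 0.05 [  0.639    0.0776 -12.143 ] 143.4 948.0
scene cross 0.044 [ 6.37900e-01  2.20000e-03 -1.01781e+01] 251.3 818.0
scene cross 0.05 [ 6.3470e-01 -1.4000e-03 -9.9532e+00] 138.5 697.0
scene square 0.044 [  0.638   -0.0758 -13.1361] 246.9 853.0
scene square 0.05 [  0.635   -0.0803 -10.2145] 130.2 725.0
scene round 0.044 [  0.6371  -0.1507 -22.7722] 143.7 599.0
scene round 0.05 [  0.6336  -0.1562 -15.7431] 82.5 532.0
top (0.4777, 0.1797) (0.4767, 0.1809) 0.0422 [0.476  0.1812 0.026 ] [183 222  35  38 982]
top (0.4692, 0.1024) (0.4738, 0.0195) 0.1232 [0.4632 0.021  0.026 ] [ 219  225  115   51 3617]
top (0.4606, 0.0253) (0.4729, 0.0197) 0.1231 [0.4629 0.0212 0.026 ] [ 219  225  115   51 3564]
top (0.4565, -0.0542) (0.4729, 0.0197) 0.1231 [0.4629 0.0212 0.026 ] [ 219  225  115   51 3564]
scene (0.4777, 0.1797) (0.4765, 0.1821) 0.0375 [0.4779 0.1825 0.026 ] [ 419  249   45   35 1207]
scene (0.4692, 0.1024) (0.47, 0.1032) 0.0372 [0.4709 0.1046 0.026 ] [384 224  42  31 994]
scene (0.4606, 0.0253) (0.4632, 0.0258) 0.0374 [0.4641 0.0271 0.026 ] [353 203  40  26 816]
scene (0.4565, -0.0542) (0.4563, -0.0517) 0.0371 [ 0.4575 -0.0506  0.026 ] [326 183  37  24 680]
```

```bash
cat > plates.py <<'E'
from meas import *
def platefit(cam,p):
    i=robot.camera_info(cam)
    lab=cv2.cvtColor(p,cv2.COLOR_RGB2LAB).astype(float)
    v,u=np.mgrid[:400,:640];q=ray(cam,np.c_[u.ravel(),v.ravel()],.026)[:,:2]*1000;L=lab.reshape(-1,3)
    b0=[467,65,np.radians(-5)]
    def loc(x,q):
        c,s=np.cos(x[2]),np.sin(x[2]);return (q-x[:2])@np.array([[c,-s],[s,c]])
    r=loc(b0,q);k=(abs(r[:,0])<41)&(abs(r[:,1])<160);q=q[k];L=L[k];r=r[k]
    ys=np.array([117,39,-39,-117])
    D=lambda r:np.min(np.hypot(r[:,:1],r[:,1:2]-ys),1)
    ins=D(r)<30;out=D(r)>42
    chroma=np.hypot(L[:,1]-128,L[:,2]-128)
    a,b=np.median(chroma[ins]),np.median(chroma[out])
    f=np.clip((chroma-b)/(a-b),-.3,1.3)
    def cost(x):
        m=1/(1+np.exp(np.clip((D(loc(x,q))-37)/.8,-30,30)));return((m-f)**2).sum()
    o=minimize(cost,b0,method='Nelder-Mead',options=dict(initial_simplex=np.array([b0]*4)+np.array([[0,0,0],[4,0,0],[0,4,0],[0,0,.04]]),xatol=1e-3))
    x=o.x;c,s=np.cos(x[2]),np.sin(x[2])
    return np.r_[x[:2]/1000,np.degrees(x[2])],[(x[0]-s*y,x[1]+c*y) for y in ys],o.fun,len(q),(a,b)
E
python3 - <<'E'
from plates import *
for cam in('top','scene'):
  a=np.load(f'pics/{cam}0.npz');p,d=a['p'],a['d'];r=platefit(cam,p);print(cam,r[0].round(4),np.round(r[1],1).tolist(),r[2:])
  if cam=='scene':
    for n,c in P.items():
      for zm in (.055,.057):
        r,f,k=fit(n,cam,p,d,c,.059,zm);print(cam,n,zm,r.round(4),round(f,1),k)
E
```

```text
top [ 0.4655  0.0635 -5.0061] [[475.7, 180.0], [468.9, 102.3], [462.1, 24.6], [455.3, -53.1]] (np.float64(100.41825984721027), 5753, (np.float64(19.4164878389476), np.float64(30.01666203960727)))
scene [ 0.4704  0.067  -5.0746] [[480.7, 183.6], [473.8, 105.9], [466.9, 28.2], [460.0, -49.5]] (np.float64(288.42382212621953), 5735, (np.float64(23.345235059857504), np.float64(42.720018726587654)))
scene oblong 0.055 [  0.6373   0.0757 -11.4751] 53.1 835.0
scene oblong 0.057 [  0.6366   0.075  -11.2689] 34.6 787.0
scene cross 0.055 [ 6.3280e-01 -3.8000e-03 -8.0396e+00] 50.6 594.0
scene cross 0.057 [ 6.3220e-01 -4.4000e-03 -8.2289e+00] 27.8 551.0
scene square 0.055 [ 0.6333 -0.0838 -9.6614] 44.3 626.0
scene square 0.057 [ 0.6325 -0.0847 -9.466 ] 21.5 586.0
scene round 0.055 [  0.631   -0.1608 -10.3485] 28.3 467.0
scene round 0.057 [  0.6306  -0.1614 -11.1497] 17.9 447.0
```

```bash
cat > rel.py <<'E'
import sys,numpy as np
from station import robot
from scipy.spatial.transform import Rotation as Ro
def rel(*ts):
    s=robot.read_state();R=np.array(s['ee_rot']);p=np.array(s['ee_pos'])
    print('t',round(s['t'],2),'p',p.round(4),'yaw',np.degrees(np.arctan2(R[1,1],R[0,1])).round(1),'w',round(s['grip_width'],4),'F',np.round(s['ft_force'],1),'q',np.round(s['qpos'],2))
    for x,y,tz,yaw in ts:
        a=np.radians(yaw);yy=np.array([np.cos(a),np.sin(a),0]);zz=np.array([0,0,-1.]);T=np.c_[np.cross(yy,zz),yy,zz]
        sh=R.T@(np.array([x,y,tz+robot.finger_overhang])-p)/.6
        w=Ro.from_matrix(R.T@T).as_rotvec()/(np.pi/2)
        print((x,y,tz,yaw),'->',sh.round(4).tolist(),w.round(4).tolist())
E
python3 - <<'E'
from rel import *
rel((.6285,-.162,.12,-5),(.6285,-.162,.036,-5))
E
```

```text
t 0.1 p [ 0.1413 -0.5314  0.4042] yaw -75.1 w 0.0856 F [-0.3 -0.5 -0.5] q [-1.4   0.35  1.65  0.    1.14 -0.08]
(0.6285, -0.162, 0.12, -5) -> [0.9429, -0.3863, 0.1852] [-0.0005, -0.0005, -0.7791]
(0.6285, -0.162, 0.036, -5) -> [0.9429, -0.3861, 0.3252] [-0.0005, -0.0005, -0.7791]
```

```bash
python3 -m handwheel '[0.943,-0.386,0.185,-0.0005,-0.0005,-0.779,100,0.943,-0.386,0.185,-0.0005,-0.0005,-0.779,100,0.943,-0.386,0.185,-0.0005,-0.0005,-0.779,100,0.943,-0.386,0.185,-0.0005,-0.0005,-0.779,100,0.943,-0.386,0.185,-0.0005,-0.0005,-0.779,100,0.943,-0.386,0.185,-0.0005,-0.0005,-0.779,100,0.943,-0.386,0.185,-0.0005,-0.0005,-0.779,100,0.943,-0.386,0.185,-0.0005,-0.0005,-0.779,100,0.943,-0.386,0.185,-0.0005,-0.0005,-0.779,100,0.943,-0.386,0.185,-0.0005,-0.0005,-0.779,100,0.943,-0.386,0.185,-0.0005,-0.0005,-0.779,100,0.943,-0.386,0.185,-0.0005,-0.0005,-0.779,100,0.943,-0.386,0.185,-0.0005,-0.0005,-0.779,100,0.943,-0.386,0.185,-0.0005,-0.0005,-0.779,100,0.943,-0.386,0.185,-0.0005,-0.0005,-0.779,100,0.943,-0.386,0.185,-0.0005,-0.0005,-0.779,100]'
python3 - <<'E'
from rel import *
rel((.6285,-.162,.12,-5),(.6285,-.162,.036,-5))
import cv2
for n in('scene','top'):
    p,d=robot.camera(n);cv2.imwrite(f'pics/{n}1.png',p[:,:,::-1])
E
```

```text
t: 1.7
ee_pos: [0.6279, -0.1632, 0.2938]
ee_rot: [[0.088, 0.996, -0.0], [0.996, -0.088, -0.001], [-0.001, -0.0, -1.0]]
ft_force: [-0.7, -1.0, 0.4]
grip_width: 0.0855
t 1.7 p [ 0.6279 -0.1632  0.2938] yaw -5.1 w 0.0855 F [-0.7 -1.   0.4] q [-0.33  0.65  1.47 -0.    1.03 -0.24]
(0.6285, -0.162, 0.12, -5) -> [0.0021, 0.0008, 0.0007] [-0.0001, 0.0007, -0.0007]
(0.6285, -0.162, 0.036, -5) -> [0.0022, 0.0008, 0.1407] [-0.0001, 0.0007, -0.0007]
```

View pics/scene1.png

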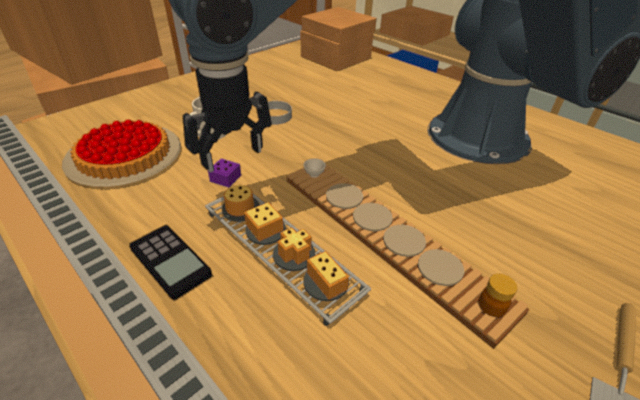

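View pics/top1.png

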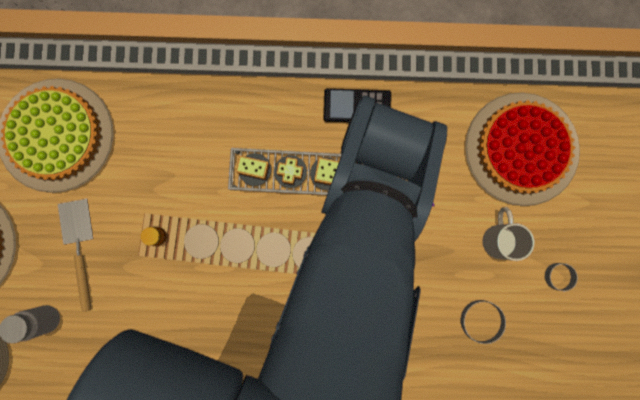

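The scene view shows the open gripper straight above the round tartlet (238,200), with its fingers at (208,165) and (257,145). Nothing has been disturbed. I'll descend and close.

```bash
python3 -m handwheel '[0.002,0.001,0.07,0,0,0,100,0.002,0.001,0.11,0,0,0,100,0.002,0.001,0.13,0,0,0,100,0.002,0.001,0.14,0,0,0,100,0.002,0.001,0.14,0,0,0,100,0.002,0.001,0.14,0,0,0,0,0.002,0.001,0.14,0,0,0,0,0.002,0.001,0.14,0,0,0,0,0.002,0.001,0.14,0,0,0,0,0.002,0.001,0.14,0,0,0,0,0.002,0.001,0.14,0,0,0,0,0.002,0.001,0.14,0,0,0,0,0.002,0.001,0.14,0,0,0,0]'
python3 - <<'E'
from rel import *
rel()
import cv2
p,d=robot.camera('scene');cv2.imwrite(f'pics/s2.png',cv2.resize(p[120:320,140:460],None,fx=2.5,fy=2.5)[:,:,::-1])
E
```

```text
t: 3.1
ee_pos: [0.6298, -0.1614, 0.2113]
ee_rot: [[0.087, 0.996, 0.002], [0.996, -0.087, -0.002], [-0.002, 0.002, -1.0]]
ft_force: [-1.0, 0.7, 7.1]
grip_width: 0.052
t 3.1 p [ 0.6298 -0.1614  0.2113] yaw -5.0 w 0.052 F [-1.   0.7  7.1] q [-0.32  0.76  1.5  -0.    0.88 -0.23]
```

View pics/s2.png

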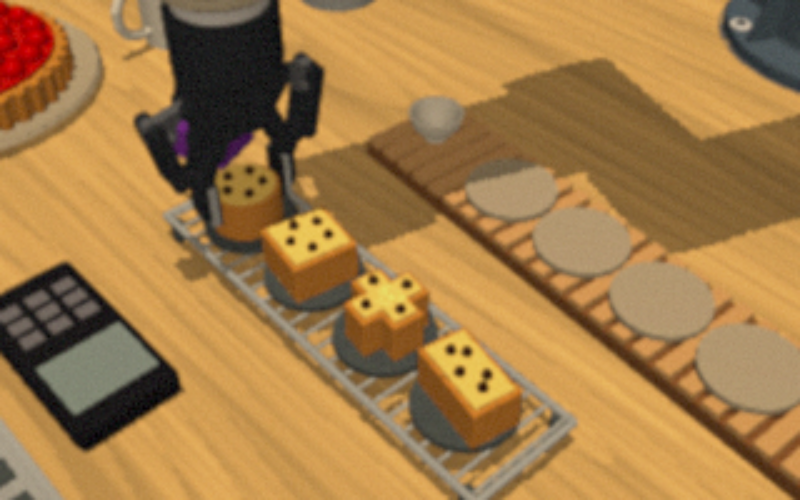

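The round tartlet (245,190 in the crop) is between both pads, which sit close to the disc. I'll lift it and compute the carry.

```bash
python3 -m handwheel '[0,0,-0.02,0,0,0,0,0,0,-0.06,0,0,0,0,0,0,-0.11,0,0,0,0,0,0,-0.14,0,0,0,0,0,0,-0.14,0,0,0,0]'
python3 - <<'E'
from rel import *
rel((.4767,.1808,.12,-5),(.4767,.1808,.0375,-5))
import cv2
p,d=robot.camera('scene');cv2.imwrite(f'pics/s3.png',cv2.resize(p[120:320,140:460],None,fx=2,fy=2)[:,:,::-1])
E
```

```text
t: 3.65
ee_pos: [0.6299, -0.1613, 0.2973]
ee_rot: [[0.087, 0.996, 0.005], [0.996, -0.087, -0.003], [-0.002, 0.005, -1.0]]
ft_force: [0.6, 0.1, -0.7]
grip_width: 0.0522
t 3.65 p [ 0.6299 -0.1613  0.2973] yaw -5.0 w 0.0522 F [ 0.6  0.1 -0.7] q [-0.32  0.64  1.46 -0.    1.03 -0.23]
(0.4767, 0.1808, 0.12, -5) -> [0.5458, -0.3041, 0.0037] [0.0035, 0.0014, -0.0]
(0.4767, 0.1808, 0.0375, -5) -> [0.5461, -0.3048, 0.1412] [0.0035, 0.0014, -0.0]
```

View pics/s3.png

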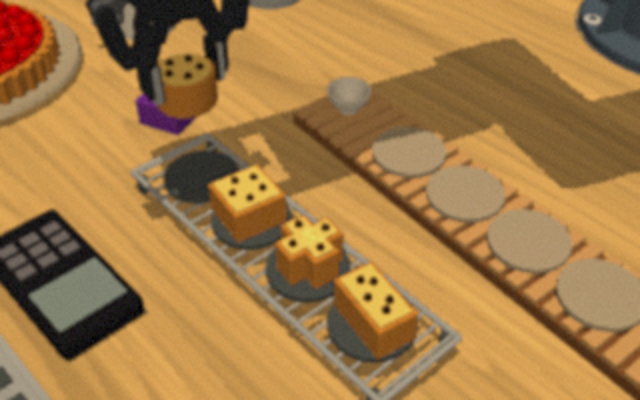

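```bash
python3 -m handwheel '[0.03,-0.017,0,0.0035,0.0014,0,0,0.08,-0.045,0,0.0035,0.0014,0,0,0.14,-0.078,0,0.0035,0.0014,0,0,0.2,-0.111,0,0.0035,0.0014,0,0,0.26,-0.145,0,0.0035,0.0014,0,0,0.32,-0.178,0,0.0035,0.0014,0,0,0.38,-0.212,0,0.0035,0.0014,0,0,0.44,-0.245,0,0.0035,0.0014,0,0,0.49,-0.273,0,0.0035,0.0014,0,0,0.53,-0.296,0.002,0.0035,0.0014,0,0,0.546,-0.304,0.004,0.0035,0.0014,0,0,0.546,-0.304,0.03,0.0035,0.0014,0,0,0.546,-0.304,0.07,0.0035,0.0014,0,0,0.546,-0.304,0.09,0.0035,0.0014,0,0,0.546,-0.304,0.1,0.0035,0.0014,0,0,0.546,-0.304,0.1,0.0035,0.0014,0,0]'
python3 - <<'E'
from rel import *
rel((.4767,.1808,.0375,-5))
import cv2
p,d=robot.camera('scene');cv2.imwrite(f'pics/s4.png',cv2.resize(p[150:350,280:600],None,fx=2,fy=2)[:,:,::-1])
E
```

```text
t: 5.3
ee_pos: [0.4763, 0.1807, 0.2327]
ee_rot: [[0.088, 0.996, -0.007], [0.996, -0.088, 0.001], [0.001, -0.007, -1.0]]
ft_force: [-0.1, 0.3, -0.8]
grip_width: 0.0521
t 5.3 p [0.4763 0.1807 0.2327] yaw -5.0 w 0.0521 F [-0.1  0.3 -0.8] q [0.27 0.53 1.88 0.   0.73 0.36]
(0.4767, 0.1808, 0.0375, -5) -> [0.0003, 0.0009, 0.0363] [-0.0042, -0.0004, -0.0003]
```

View pics/s4.png

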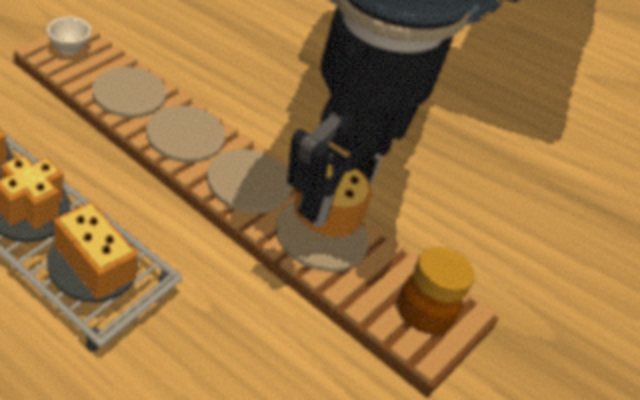

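```bash
python3 -m handwheel '[0,0.001,0.01,-0.002,0,0,0,0,0.001,0.02,-0.0035,0,0,0,0,0.001,0.028,-0.0035,0,0,0,0,0.001,0.033,-0.0035,0,0,0,0,0.001,0.035,-0.0035,0,0,0]'
python3 - <<'E'
from rel import *
rel((.4767,.1808,.0375,-5))
E
```

```text
t: 5.85
ee_pos: [0.4766, 0.181, 0.212]
ee_rot: [[0.087, 0.996, -0.0], [0.996, -0.087, 0.001], [0.001, -0.0, -1.0]]
ft_force: [0.2, 0.9, -0.3]
grip_width: 0.0522
t 5.85 p [0.4766 0.181  0.212 ] yaw -5.0 w 0.0522 F [ 0.2  0.9 -0.3] q [0.27 0.57 1.89 0.   0.68 0.36]
(0.4767, 0.1808, 0.0375, -5) -> [-0.0003, 0.0001, 0.0018] [-0.0002, -0.0007, -0.0001]
```

```bash
python3 -m handwheel '[0,0,0.0015,0,0,0,0,0,0,0.0025,0,0,0,0,0,0,0.0025,0,0,0,60,0,0,0.0025,0,0,0,65,0,0,0.0025,0,0,0,80,0,0,0.0025,0,0,0,100,0,0,0,0,0,0,100,0,0,-0.03,0,0,0,100,0,0,-0.08,0,0,0,100,0,0,-0.14,0,0,0,100,0,0,-0.14,0,0,0,100]'
python3 - <<'E'
from rel import *
rel((.6306,-.0855,.12,-8.8),(.6306,-.0855,.041,-8.8))
import cv2
p,d=robot.camera('scene');cv2.imwrite(f'pics/s5.png',cv2.resize(p[150:350,280:600],None,fx=2,fy=2)[:,:,::-1])
E
```

```text
t: 6.95
ee_pos: [0.4776, 0.1812, 0.3004]
ee_rot: [[0.087, 0.996, 0.007], [0.996, -0.087, 0.003], [0.004, 0.007, -1.0]]
ft_force: [0.4, 0.9, 0.1]
grip_width: 0.0856
t 6.95 p [0.4776 0.1812 0.3004] yaw -5.0 w 0.0856 F [0.4 0.9 0.1] q [0.27 0.42 1.85 0.   0.87 0.36]
(0.6306, -0.0855, 0.12, -8.8) -> [-0.4206, 0.2927, 0.012] [0.0041, -0.0024, 0.0422]
(0.6306, -0.0855, 0.041, -8.8) -> [-0.4211, 0.2918, 0.1437] [0.0041, -0.0024, 0.0422]
```

View pics/s5.png

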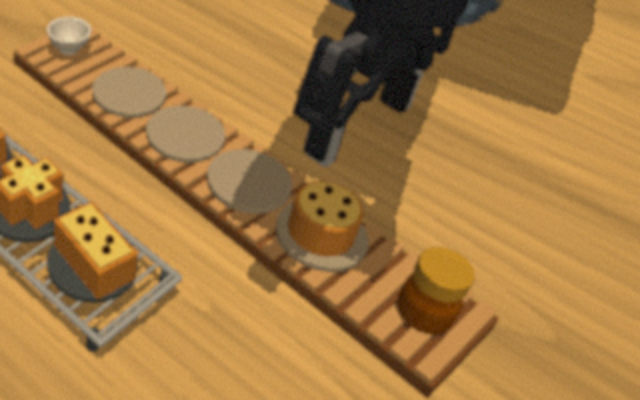

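The round tartlet stands upright on the leftmost plate (crop 325,215) and the jar is untouched. Next is the square.

```bash
python3 -m handwheel '[-0.42,0.292,0.01,0,0,0.042,100,-0.42,0.292,0.01,0,0,0.042,100,-0.42,0.292,0.01,0,0,0.042,100,-0.42,0.292,0.01,0,0,0.042,100,-0.42,0.292,0.01,0,0,0.042,100,-0.42,0.292,0.01,0,0,0.042,100,-0.42,0.292,0.01,0,0,0.042,100,-0.42,0.292,0.01,0,0,0.042,100,-0.42,0.292,0.01,0,0,0.042,100]'
python3 - <<'E'
from rel import *
rel((.6306,-.0855,.12,-8.8),(.6306,-.0855,.041,-8.8))
E
```

```text
t: 7.9
ee_pos: [0.6286, -0.0845, 0.2891]
ee_rot: [[0.152, 0.988, -0.002], [0.988, -0.152, 0.002], [0.001, -0.002, -1.0]]
ft_force: [-0.1, 0.1, 0.1]
grip_width: 0.0853
t 7.9 p [ 0.6286 -0.0845  0.2891] yaw -8.8 w 0.0853 F [-0.1  0.1  0.1] q [-0.21  0.63  1.51  0.    1.   -0.06]
(0.6306, -0.0855, 0.12, -8.8) -> [-0.0011, 0.0035, -0.0071] [-0.0011, -0.0009, 0.0004]
(0.6306, -0.0855, 0.041, -8.8) -> [-0.0013, 0.0037, 0.1245] [-0.0011, -0.0009, 0.0004]
```

```bash
python3 -m handwheel '[-0.001,0.003,0.06,0,0,0,100,-0.001,0.003,0.1,0,0,0,100,-0.001,0.003,0.117,0,0,0,100,-0.001,0.003,0.124,0,0,0,100,-0.001,0.003,0.124,0,0,0,100,-0.001,0.003,0.124,0,0,0,100,-0.001,0.003,0.124,0,0,0,0,-0.001,0.003,0.124,0,0,0,0,-0.001,0.003,0.124,0,0,0,0,-0.001,0.003,0.124,0,0,0,0,-0.001,0.003,0.124,0,0,0,0,-0.001,0.003,0.124,0,0,0,0,-0.001,0.003,0.124,0,0,0,0,-0.001,0.003,0.124,0,0,0,0]'
python3 - <<'E'
from rel import *
rel((.6306,-.0855,.041,-8.8))
E
```

```text
t: 9.3
ee_pos: [0.6312, -0.0863, 0.2166]
ee_rot: [[0.153, 0.988, 0.002], [0.988, -0.153, 0.001], [0.001, 0.002, -1.0]]
ft_force: [-0.9, -0.6, 5.7]
grip_width: 0.0483
t 9.3 p [ 0.6312 -0.0863  0.2166] yaw -8.8 w 0.0483 F [-0.9 -0.6  5.7] q [-0.21  0.73  1.54  0.    0.87 -0.06]
(0.6306, -0.0855, 0.041, -8.8) -> [0.0012, -0.0012, 0.0036] [0.001, -0.0007, 0.0001]
```

```bash
python3 -m handwheel '[0,0,-0.02,0,0,0,0,0,0,-0.06,0,0,0,0,0,0,-0.11,0,0,0,0,0,0,-0.13,0,0,0,0,0,0,-0.13,0,0,0,0,0,0,-0.13,0,0,0,0]'
python3 - <<'E'
from rel import *
rel((.4699,.1025,.12,-5),(.4699,.1025,.044,-5))
E
```

```text
t: 9.9
ee_pos: [0.6306, -0.0863, 0.2928]
ee_rot: [[0.153, 0.988, -0.001], [0.988, -0.153, 0.001], [0.001, -0.001, -1.0]]
ft_force: [-0.0, 0.4, -0.9]
grip_width: 0.0485
t 9.9 p [ 0.6306 -0.0863  0.2928] yaw -8.8 w 0.0485 F [-0.   0.4 -0.9] q [-0.21  0.63  1.51  0.    1.01 -0.06]
(0.4699, 0.1025, 0.12, -5) -> [0.27, -0.3127, -0.0004] [-0.0006, -0.0008, -0.042]
(0.4699, 0.1025, 0.044, -5) -> [0.2699, -0.3126, 0.1263] [-0.0006, -0.0008, -0.042]
```

```bash
python3 -m handwheel '[0.02,-0.023,0,0,0,-0.01,0,0.06,-0.069,0,0,0,-0.02,0,0.1,-0.116,0,0,0,-0.03,0,0.14,-0.162,0,0,0,-0.042,0,0.18,-0.209,0,0,0,-0.042,0,0.22,-0.255,0,0,0,-0.042,0,0.25,-0.29,0,0,0,-0.042,0,0.265,-0.307,0,0,0,-0.042,0,0.27,-0.313,0,0,0,-0.042,0,0.27,-0.313,0.03,0,0,-0.042,0,0.27,-0.313,0.07,0,0,-0.042,0,0.27,-0.313,0.09,0,0,-0.042,0,0.27,-0.313,0.1,0,0,-0.042,0,0.27,-0.313,0.105,0,0,-0.042,0,0.27,-0.313,0.105,0,0,-0.042,0]'
python3 - <<'E'
from rel import *
rel((.4699,.1025,.044,-5))
E
```

```text
t: 11.4
ee_pos: [0.4703, 0.1024, 0.231]
ee_rot: [[0.087, 0.996, 0.001], [0.996, -0.087, 0.001], [0.001, 0.0, -1.0]]
ft_force: [0.3, 0.4, -1.2]
grip_width: 0.0484
t 11.4 p [0.4703 0.1024 0.231 ] yaw -5.0 w 0.0484 F [ 0.3  0.4 -1.2] q [0.12 0.5  1.96 0.   0.69 0.2 ]
(0.4699, 0.1025, 0.044, -5) -> [0.0001, -0.0008, 0.0226] [0.0003, -0.0008, -0.0002]
```

```bash
python3 -m handwheel '[0,-0.0005,0.01,0,0,0,0,0,-0.0005,0.017,0,0,0,0,0,-0.0005,0.022,0,0,0,0,0,-0.0005,0.0245,0,0,0,0,0,-0.0005,0.0245,0,0,0,0]'
python3 - <<'E'
from rel import *
rel((.4699,.1025,.0425,-5))
E
```

```text
t: 11.9
ee_pos: [0.4698, 0.1026, 0.216]
ee_rot: [[0.087, 0.996, -0.0], [0.996, -0.087, 0.001], [0.001, -0.0, -1.0]]
ft_force: [-0.5, -0.4, -0.4]
grip_width: 0.0484
t 11.9 p [0.4698 0.1026 0.216 ] yaw -5.0 w 0.0484 F [-0.5 -0.4 -0.4] q [0.12 0.53 1.96 0.   0.65 0.2 ]
(0.4699, 0.1025, 0.0425, -5) -> [-0.0001, 0.0003, 0.0001] [-0.0001, -0.0007, -0.0]
```

```bash
python3 -m handwheel '[0,0,0.001,0,0,0,0,0,0,0.001,0,0,0,60,0,0,0.001,0,0,0,65,0,0,0.001,0,0,0,80,0,0,0.001,0,0,0,100,0,0,0,0,0,0,100,0,0,-0.03,0,0,0,100,0,0,-0.08,0,0,0,100,0,0,-0.13,0,0,0,100,0,0,-0.13,0,0,0,100,0,0,-0.13,0,0,0,100]'
python3 - <<'E'
from rel import *
rel((.63,-.0052,.12,-8.6))
import cv2
p,d=robot.camera('scene');cv2.imwrite(f'pics/s6.png',cv2.resize(p[150:350,240:560],None,fx=2,fy=2)[:,:,::-1])
E
```

```text
t: 13.0
ee_pos: [0.4697, 0.1025, 0.2944]
ee_rot: [[0.087, 0.996, 0.001], [0.996, -0.087, 0.001], [0.001, 0.001, -1.0]]
ft_force: [-0.5, -0.1, -0.5]
grip_width: 0.0854
t 13.0 p [0.4697 0.1025 0.2944] yaw -5.0 w 0.0854 F [-0.5 -0.1 -0.5] q [0.12 0.38 1.93 0.   0.83 0.2 ]
(0.63, -0.0052, 0.12, -8.6) -> [-0.1555, 0.2818, 0.0017] [0.0007, -0.0009, 0.0399]
```

View pics/s6.png

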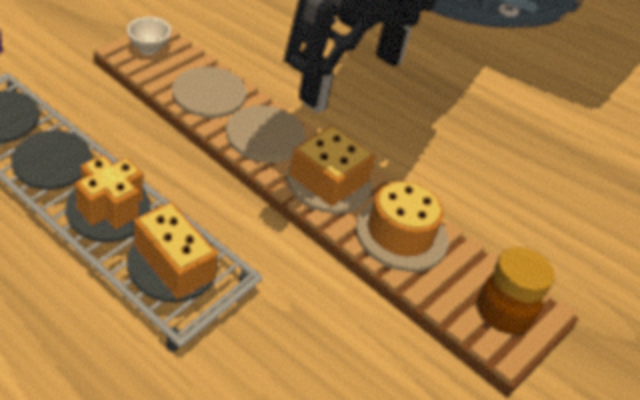

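The square stands on the second plate (335,165) and the round on the leftmost (405,215), both upright, with the jar still in place. Next is the cross.

```bash
python3 -m handwheel '[-0.155,0.282,0.002,0,0,0.04,100,-0.155,0.282,0.002,0,0,0.04,100,-0.155,0.282,0.002,0,0,0.04,100,-0.155,0.282,0.002,0,0,0.04,100,-0.155,0.282,0.002,0,0,0.04,100,-0.155,0.282,0.002,0,0,0.04,100,-0.155,0.282,0.002,0,0,0.04,100,-0.155,0.282,0.002,0,0,0.04,100]'
python3 - <<'E'
from rel import *
rel((.63,-.0052,.041,-8.6))
E
```

```text
t: 13.85
ee_pos: [0.6295, -0.0041, 0.2926]
ee_rot: [[0.149, 0.989, -0.001], [0.989, -0.149, 0.001], [0.001, -0.001, -1.0]]
ft_force: [-0.1, -0.3, 1.2]
grip_width: 0.0858
t 13.85 p [ 0.6295 -0.0041  0.2926] yaw -8.6 w 0.0858 F [-0.1 -0.3  1.2] q [-0.08  0.62  1.53  0.    1.    0.07]
(0.63, -0.0052, 0.041, -8.6) -> [-0.0018, 0.0012, 0.1303] [-0.0006, -0.0008, 0.0005]
```

```bash
python3 -m handwheel '[-0.001,0.001,0.06,0,0,0,100,-0.001,0.001,0.105,0,0,0,100,-0.001,0.001,0.123,0,0,0,100,-0.001,0.001,0.129,0,0,0,100,-0.001,0.001,0.129,0,0,0,100,-0.001,0.001,0.129,0,0,0,100,-0.001,0.001,0.129,0,0,0,0,-0.001,0.001,0.129,0,0,0,0,-0.001,0.001,0.129,0,0,0,0,-0.001,0.001,0.129,0,0,0,0,-0.001,0.001,0.129,0,0,0,0,-0.001,0.001,0.129,0,0,0,0,-0.001,0.001,0.129,0,0,0,0,-0.001,0.001,0.129,0,0,0,0]'
python3 - <<'E'
from rel import *
rel((.63,-.0052,.041,-8.6))
E
python3 -m handwheel '[0,0,-0.02,0,0,0,0,0,0,-0.06,0,0,0,0,0,0,-0.11,0,0,0,0,0,0,-0.13,0,0,0,0,0,0,-0.13,0,0,0,0,0,0,-0.13,0,0,0,0]'
python3 - <<'E'
from rel import *
rel((.4631,.0254,.12,-5),(.4631,.0254,.044,-5))
import cv2
p,d=robot.camera('scene');cv2.imwrite(f'pics/s7.png',cv2.resize(p[100:350,200:560],None,fx=2,fy=2)[:,:,::-1])
E
```

```text
t: 15.25
ee_pos: [0.631, -0.0055, 0.2164]
ee_rot: [[0.15, 0.989, 0.002], [0.989, -0.15, 0.001], [0.001, 0.001, -1.0]]
ft_force: [-0.5, -0.1, 6.5]
grip_width: 0.0505
t 15.25 p [ 0.631  -0.0055  0.2164] yaw -8.6 w 0.0505 F [-0.5 -0.1  6.5] q [-0.08  0.72  1.55  0.    0.86  0.07]
(0.63, -0.0052, 0.041, -8.6) -> [0.0003, -0.0018, 0.0033] [0.0009, -0.0008, -0.0001]
t: 15.85
ee_pos: [0.6304, -0.0056, 0.2926]
ee_rot: [[0.15, 0.989, -0.001], [0.989, -0.15, 0.001], [0.001, -0.001, -1.0]]
ft_force: [-0.1, 0.2, -0.9]
grip_width: 0.0504
t 15.85 p [ 0.6304 -0.0056  0.2926] yaw -8.6 w 0.0504 F [-0.1  0.2 -0.9] q [-0.08  0.62  1.52  0.    1.    0.07]
(0.4631, 0.0254, 0.12, -5) -> [0.0093, -0.2834, -0.001] [-0.0006, -0.0007, -0.0401]
(0.4631, 0.0254, 0.044, -5) -> [0.0092, -0.2833, 0.1256] [-0.0006, -0.0007, -0.0401]
```

View pics/s7.png

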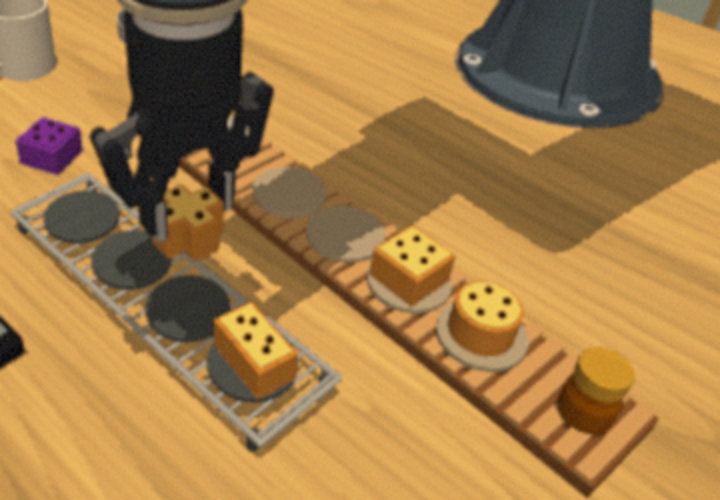

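The cross is held upright at (190,215). I'll carry it to the third plate from the left.

```bash
python3 -m handwheel '[0.001,-0.025,0,0,0,-0.01,0,0.003,-0.07,0,0,0,-0.02,0,0.005,-0.12,0,0,0,-0.03,0,0.007,-0.17,0,0,0,-0.04,0,0.009,-0.22,0,0,0,-0.04,0,0.009,-0.26,0,0,0,-0.04,0,0.009,-0.278,0,0,0,-0.04,0,0.009,-0.283,0,0,0,-0.04,0,0.009,-0.283,0.03,0,0,-0.04,0,0.009,-0.283,0.07,0,0,-0.04,0,0.009,-0.283,0.09,0,0,-0.04,0,0.009,-0.283,0.1,0,0,-0.04,0,0.009,-0.283,0.105,0,0,-0.04,0,0.009,-0.283,0.105,0,0,-0.04,0,0.009,-0.283,0.105,0,0,-0.04,0]'
python3 - <<'E'
from rel import *
rel((.4631,.0254,.0425,-5))
E
```

```text
t: 17.4
ee_pos: [0.4639, 0.0252, 0.231]
ee_rot: [[0.087, 0.996, 0.001], [0.996, -0.087, 0.001], [0.001, 0.001, -1.0]]
ft_force: [-0.0, -0.8, -0.3]
grip_width: 0.0504
t 17.4 p [0.4639 0.0252 0.231 ] yaw -5.0 w 0.0504 F [-0.  -0.8 -0.3] q [-0.05  0.48  2.    0.    0.67  0.04]
(0.4631, 0.0254, 0.0425, -5) -> [0.0001, -0.0014, 0.0251] [0.0007, -0.0008, -0.0]
```

```bash
python3 -m handwheel '[0,-0.001,0.01,0,0,0,0,0,-0.001,0.017,0,0,0,0,0,-0.001,0.022,0,0,0,0,0,-0.001,0.0255,0,0,0,0,0,-0.001,0.0255,0,0,0,0]'
python3 -m handwheel '[0,0,0,0,0,0,60,0,0,0,0,0,0,65,0,0,0,0,0,0,80,0,0,0,0,0,0,100,0,0,-0.001,0,0,0,100,0,0,-0.03,0,0,0,100,0,0,-0.08,0,0,0,100,0,0,-0.13,0,0,0,100,0,0,-0.13,0,0,0,100,0,0,-0.13,0,0,0,100]'
python3 - <<'E'
from rel import *
rel((.6346,.0742,.12,-11.2))
import cv2
p,d=robot.camera('scene');cv2.imwrite(f'pics/s8.png',cv2.resize(p[100:350,200:560],None,fx=2,fy=2)[:,:,::-1])
E
```

```text
t: 17.9
ee_pos: [0.463, 0.0253, 0.2154]
ee_rot: [[0.087, 0.996, -0.0], [0.996, -0.087, 0.001], [0.001, -0.0, -1.0]]
ft_force: [-3.0, -0.0, 7.8]
grip_width: 0.0504
t: 18.9
ee_pos: [0.463, 0.0252, 0.2934]
ee_rot: [[0.087, 0.996, 0.001], [0.996, -0.087, 0.001], [0.001, 0.001, -1.0]]
ft_force: [-0.5, -0.0, -1.3]
grip_width: 0.0856
t 18.9 p [0.463  0.0252 0.2934] yaw -5.0 w 0.0856 F [-0.5 -0.  -1.3] q [-0.05  0.36  1.97  0.    0.81  0.04]
(0.6346, 0.0742, 0.12, -11.2) -> [0.1063, 0.2778, 0.0005] [0.0008, -0.0008, 0.0688]
```

View pics/s8.png

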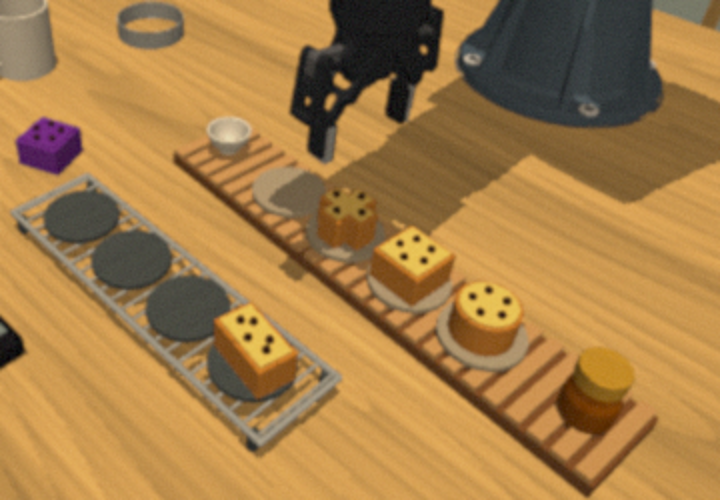

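The cross is upright on the third plate (347,215). Last is the oblong; its jaws close further and swing lower, so I'll grip it 4 mm higher.

```bash
python3 -m handwheel '[0.106,0.278,0,0,0,0.069,100,0.106,0.278,0,0,0,0.069,100,0.106,0.278,0,0,0,0.069,100,0.106,0.278,0,0,0,0.069,100,0.106,0.278,0,0,0,0.069,100,0.106,0.278,0,0,0,0.069,100,0.106,0.278,0,0,0,0.069,100,0.106,0.278,0,0,0,0.069,100]'
python3 - <<'E'
from rel import *
rel((.6346,.0742,.045,-11.2))
E
```

```text
t: 19.75
ee_pos: [0.634, 0.0737, 0.293]
ee_rot: [[0.195, 0.981, -0.001], [0.981, -0.195, 0.001], [0.001, -0.001, -1.0]]
ft_force: [0.1, 0.4, -0.5]
grip_width: 0.0855
t 19.75 p [0.634  0.0737 0.293 ] yaw -11.2 w 0.0855 F [ 0.1  0.4 -0.5] q [0.04 0.63 1.5  0.   1.01 0.24]
(0.6346, 0.0742, 0.045, -11.2) -> [0.0009, 0.0009, 0.1244] [-0.0005, -0.0006, -0.0004]
```

```bash
python3 -m handwheel '[0.001,0.001,0.06,0,0,0,100,0.001,0.001,0.1,0,0,0,100,0.001,0.001,0.117,0,0,0,100,0.001,0.001,0.123,0,0,0,100,0.001,0.001,0.123,0,0,0,100,0.001,0.001,0.123,0,0,0,100,0.001,0.001,0.123,0,0,0,0,0.001,0.001,0.123,0,0,0,0,0.001,0.001,0.123,0,0,0,0,0.001,0.001,0.123,0,0,0,0,0.001,0.001,0.123,0,0,0,0,0.001,0.001,0.123,0,0,0,0,0.001,0.001,0.123,0,0,0,0,0.001,0.001,0.123,0,0,0,0,0.001,0.001,0.123,0,0,0,0]'
python3 - <<'E'
from rel import *
rel((.6346,.0742,.045,-11.2))
E
python3 -m handwheel '[0,0,-0.02,0,0,0,0,0,0,-0.06,0,0,0,0,0,0,-0.11,0,0,0,0,0,0,-0.13,0,0,0,0,0,0,-0.13,0,0,0,0,0,0,-0.13,0,0,0,0]'
python3 - <<'E'
from rel import *
rel((.4563,-.0523,.12,-5))
import cv2
p,d=robot.camera('scene');cv2.imwrite(f'pics/s9.png',cv2.resize(p[100:350,200:560],None,fx=2,fy=2)[:,:,::-1])
E
```

```text
t: 21.25
ee_pos: [0.6357, 0.0746, 0.2201]
ee_rot: [[0.194, 0.981, 0.001], [0.981, -0.194, 0.001], [0.001, 0.001, -1.0]]
ft_force: [0.3, 0.2, 5.7]
grip_width: 0.0347
t 21.25 p [0.6357 0.0746 0.2201] yaw -11.2 w 0.0347 F [0.3 0.2 5.7] q [0.04 0.73 1.53 0.   0.88 0.24]
(0.6346, 0.0742, 0.045, -11.2) -> [-0.001, -0.0017, 0.0028] [0.0007, -0.0009, -0.0002]
t: 21.85
ee_pos: [0.6351, 0.0745, 0.2965]
ee_rot: [[0.194, 0.981, -0.001], [0.981, -0.194, 0.001], [0.001, -0.001, -1.0]]
ft_force: [-0.4, -0.4, -1.0]
grip_width: 0.0345
t 21.85 p [0.6351 0.0745 0.2965] yaw -11.2 w 0.0345 F [-0.4 -0.4 -1. ] q [0.04 0.63 1.49 0.   1.02 0.24]
(0.4563, -0.0523, 0.12, -5) -> [-0.2652, -0.2512, 0.0052] [-0.0007, -0.0006, -0.069]
```

View pics/s9.png

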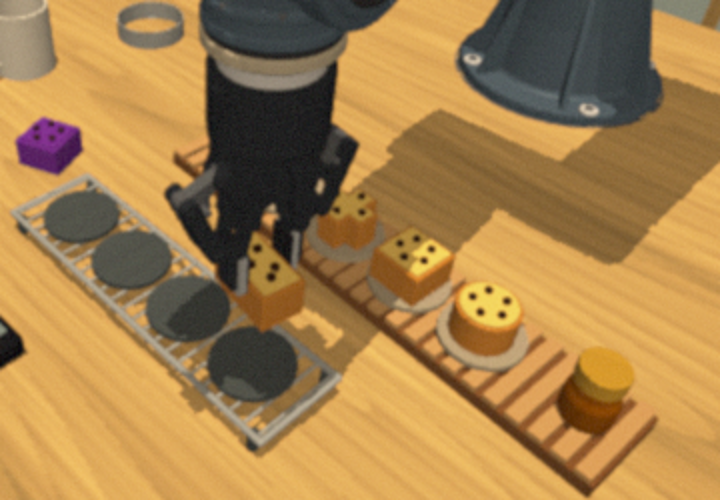

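```bash
python3 -m handwheel '[-0.025,-0.024,0,0,0,-0.01,0,-0.07,-0.066,0,0,0,-0.02,0,-0.12,-0.113,0,0,0,-0.03,0,-0.17,-0.161,0,0,0,-0.05,0,-0.22,-0.208,0,0,0,-0.069,0,-0.25,-0.237,0,0,0,-0.069,0,-0.262,-0.248,0,0,0,-0.069,0,-0.265,-0.251,0,0,0,-0.069,0,-0.265,-0.251,0.01,0,0,-0.069,0,-0.265,-0.251,0.04,0,0,-0.069,0,-0.265,-0.251,0.08,0,0,-0.069,0,-0.265,-0.251,0.095,0,0,-0.069,0,-0.265,-0.251,0.105,0,0,-0.069,0,-0.265,-0.251,0.105,0,0,-0.069,0,-0.265,-0.251,0.105,0,0,-0.069,0]'
python3 - <<'E'
from rel import *
rel((.4563,-.0523,.046,-5))
E
```

```text
t: 23.4
ee_pos: [0.4572, -0.052, 0.2347]
ee_rot: [[0.087, 0.996, 0.001], [0.996, -0.087, 0.001], [0.001, 0.001, -1.0]]
ft_force: [-0.6, 0.1, -0.3]
grip_width: 0.0344
t 23.4 p [ 0.4572 -0.052   0.2347] yaw -5.0 w 0.0344 F [-0.6  0.1 -0.3] q [-0.21  0.46  2.01  0.    0.67 -0.13]
(0.4563, -0.0523, 0.046, -5) -> [-0.0006, -0.0015, 0.0255] [0.0006, -0.0007, 0.0001]
```

Lower, release, retreat, then swing the arm off to the right (towards its start pose) so the top camera can see the result.

```bash
python3 -m handwheel '[-0.0005,-0.001,0.01,0,0,0,0,-0.0005,-0.001,0.017,0,0,0,0,-0.0005,-0.001,0.022,0,0,0,0,-0.0005,-0.001,0.0255,0,0,0,0,-0.0005,-0.001,0.0255,0,0,0,0]'
python3 -m handwheel '[0,0,0,0,0,0,50,0,0,0,0,0,0,60,0,0,0,0,0,0,80,0,0,0,0,0,0,100,0,0,-0.001,0,0,0,100,0,0,-0.03,0,0,0,100,0,0,-0.08,0,0,0,100,0,0,-0.15,0,0,0,100,0,0,-0.2,0,0,0,100,0,0,-0.2,0,0,0,100]'
python3 - <<'E'
from rel import *
rel((.2,-.5,.2,-70))
E
```

```text
t: 23.9
ee_pos: [0.4562, -0.0524, 0.219]
ee_rot: [[0.087, 0.996, 0.0], [0.996, -0.087, 0.001], [0.001, -0.0, -1.0]]
ft_force: [-2.5, 0.1, 1.6]
grip_width: 0.0345
t: 24.9
ee_pos: [0.4569, -0.0526, 0.3426]
ee_rot: [[0.087, 0.996, 0.007], [0.996, -0.087, -0.0], [0.0, 0.007, -1.0]]
ft_force: [0.5, -0.9, -0.2]
grip_width: 0.0857
t 24.9 p [ 0.4569 -0.0526  0.3426] yaw -5.0 w 0.0857 F [ 0.5 -0.9 -0.2] q [-0.22  0.27  1.94  0.    0.92 -0.13]
(0.2, -0.5, 0.2, -70) -> [-0.7801, -0.3612, -0.0542] [0.0038, -0.0027, 0.7222]
```

```bash
python3 -m handwheel '[-0.78,-0.36,-0.05,0,0,0.722,100,-0.78,-0.36,-0.05,0,0,0.722,100,-0.78,-0.36,-0.05,0,0,0.722,100,-0.78,-0.36,-0.05,0,0,0.722,100,-0.78,-0.36,-0.05,0,0,0.722,100,-0.78,-0.36,-0.05,0,0,0.722,100,-0.78,-0.36,-0.05,0,0,0.722,100,-0.78,-0.36,-0.05,0,0,0.722,100,-0.78,-0.36,-0.05,0,0,0.722,100,-0.78,-0.36,-0.05,0,0,0.722,100,-0.78,-0.36,-0.05,0,0,0.722,100,-0.78,-0.36,-0.05,0,0,0.722,100,-0.78,-0.36,-0.05,0,0,0.722,100,-0.78,-0.36,-0.05,0,0,0.722,100]'
python3 - <<'E'
from plates import *
from rel import *
rel()
T={'round':(.4767,.181),'square':(.4699,.1031),'cross':(.4631,.0254),'oblong':(.4563,-.0523)}
for cam in('top','scene'):
    p,d=robot.camera(cam);np.savez(f'pics/{cam}9.npz',p=p,d=d);cv2.imwrite(f'pics/{cam}9.png',cv2.resize(p[130:330,110:430] if cam=='top' else p[130:370,240:560],None,fx=2.4,fy=2.4)[:,:,::-1])
    for n,c in T.items():
        r,f,k=fit(n,cam,p,d,c,.058,.05 if cam=='top' else .056);print(cam,n,r.round(4),round(f,1),k)
E
```

```text
t: 26.3
ee_pos: [0.2009, -0.4988, 0.368]
ee_rot: [[0.939, 0.343, 0.0], [0.343, -0.939, 0.002], [0.001, -0.002, -1.0]]
ft_force: [0.8, -0.7, 0.4]
grip_width: 0.0854
t 26.3 p [ 0.2009 -0.4988  0.368 ] yaw -69.9 w 0.0854 F [ 0.8 -0.7  0.4] q [-1.27  0.37  1.72  0.    1.05 -0.05]
top round [0.4762 0.1784 8.9955] 11.8 539.0
top square [ 0.4694  0.1019 -5.3478] 22.0 603.0
top cross [ 0.4627  0.0245 -4.8764] 20.0 462.0
top oblong [ 0.4558 -0.0534 -4.9693] 14.7 528.0
scene round [ 0.4791  0.1803 -5.3313] 29.2 693.0
scene square [ 0.4721  0.1039 -5.5269] 23.8 624.0
scene cross [ 0.4655  0.0261 -5.3289] 41.4 423.0
scene oblong [ 0.4586 -0.0521 -4.969 ] 18.5 391.0
```

View pics/top9.png

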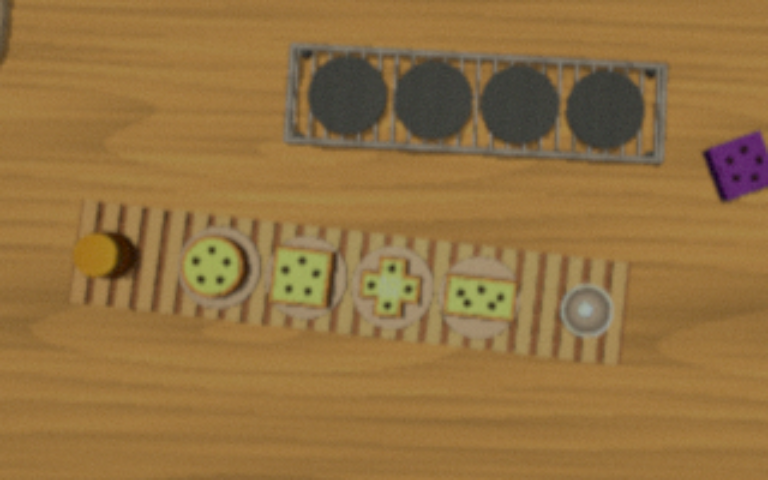

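View pics/scene9.png

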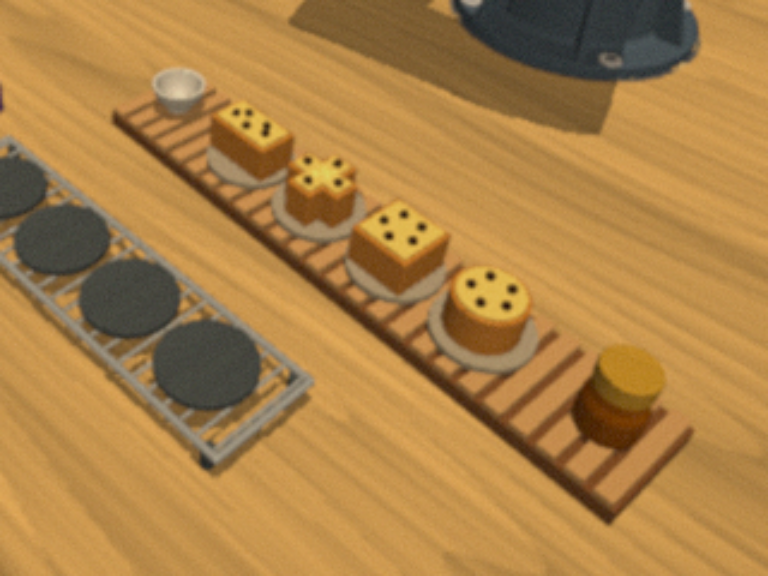

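Both pictures show all four tartlets upright, one per plate. In the top crop, left to right, they are round (213,267), square (302,277), cross (391,286) and oblong (480,298). The jar (100,255) maps back to its original pixel (152,236). Measured offsets from the plate centres are 2 mm or less in the top view. I'll hand it in.

```bash
python3 - <<'E'
from station import robot
import numpy as np
a=np.load('pics/top0.npz')['p'].astype(int);b=np.load('pics/top9.npz')['p'].astype(int)
print('jar diff',abs(a-b)[222:252,136:172].mean(),'ref',abs(a-b)[60:90,240:300].mean())
print(robot.sign_off())
E
```

```text
jar diff 3.1882716049382718 ref 2.9409259259259257
the job is handed in; nothing more can be done
None
```

All four tartlets are on the display board in reverse order, and I handed the job in at about 26 s. From left to right the plates now hold round, square, cross and oblong; the rack had held oblong, cross, square and round.

- **Centring:** In the last top-camera fit, square, cross and oblong are within about 0.8 mm of their plate centres. The round one is about 1.7 mm off, towards the robot's right.
- **Camera disagreement:** The scene camera puts all four tartlets about 2–2.5 mm further from the robot. I took that to be a bias of its slanted view, because it showed a similar offset for the tartlets on the rack. I did not correct for it.
- **Upright and jar:** All four stand upright in both views. The jar's area in the top picture changed no more than the image noise, so it has not moved.
- **Forces:** The wrist readings I saw stayed under 8 N. The highest came as the jaws closed on the rack and when the cross was set down.

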